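Free the stuck chip basket and shut the strainer box

ROBOT

A 7-joint arm with a two-finger parallel gripper is mounted at the origin on the work surface. World frame = base frame: x ahead of the robot, y to its left, z up, the work surface at z = 0. Lengths are in m, angles in rad, forces in N, time in s.
With the tool pointing down it reaches from about 0.425 to 0.825 m from the base axis. Payload 3.6 kg.
Tool frame: the origin (TCP) lies on the centre line of the jaws, within the pads' length; the fingertips stand tips_ahead ahead of it and the grasp point (between the pads) lies 3 mm ahead of it (tips_ahead is the distance from the TCP to the fingertips, in m); x points along the fingers, z is the direction in which the jaws open and shut, and the axes are right-handed (so a half turn about x gives the same grasp; the last joint's range is limited). The gripper opens to 93 mm and grips with 3 to 60 N. Pads are 15 mm wide; open, the fingers measure 128 mm over their backs; the gripper's body (75 mm by 188 mm) begins 65 mm behind the grasp point.
Start: joints at [-1.347, 0.615, -0.013, 1.423, 0.008, 1.103, -0.04], TCP at [0.161, 0.63, 0.241] pointing down, gripper open.
Joint ranges: [-3.12, 3.12], [-0.3, 2.06], [-1.34, 1.32], [0.26, 2.42], [-1.36, 4.5], [0.01, 1.98], [-2.84, 2.84]. Speed limits (rad/s): [2.79, 2.79, 3.14, 3.14, 3.14, 3.14, 3.14].

INTERFACE

Orientations are given as a unit quaternion [w, x, y, z].
In Python, from rig import * gives the robot as it stands. The module is installed in compiled form; this text tells all that it offers.
- The arm moves only by the shell command python3 -m creep 'ROWS' [OPENING] [FORCE]. ROWS is a JSON object of lists of equal length, an entry for each row: "xyz": the shift along the tool's x, y, z in units of 0.05 m (1.0 is 0.05 m), a list of three; "turn": the turn about the tool's x in units of 6 degrees (1.0 is 6 degrees). In form: {"xyz": [[dx, dy, dz], ...], "turn": [turn, ...]}. A call has 1 to 8 rows; each row shifts and turns the commanded pose from where the row before left it, along the tool's axes as they then stand; what a row does not reach is not made up. A row lasts 1/10 s, in which the tool goes at most 50 mm and 8.59 degrees, less where a joint would pass 70% of its speed; a pose out of reach is approached as far as the arm can. A call with a number of a shift or a turn outside -1 to 1 is refused whole. A call with a gripper value outside its range is refused whole. OPENING is the closure, from 0 (fully open) to 1 (shut), set as the call begins (- or left out, the last holds). The fingers move at their own pace and stop on an object; FORCE is the grip in N (left out, the last holds). Time passes only in rows, so rows that do not move let the fingers close. It gives the time, the measured TCP pose, the force and the opening at its end, in the units of the state.
- get_state(): the state, without advancing time (a new reading comes with each control period).
- capture(name): name is "scene" or "top" or "wrist"; returns a dict with "frame" (384x512x3 uint8, blue, green, red), "fov_y" (degrees; the focal length in pixels is half the picture's height over the tangent of half this angle, whatever the lens; pixels are square), "cx", "cy" (the principal point, pixels), "rvec" (rotation vector, rad) and "tvec" (3), from world to camera coordinates, as OpenCV has them. Camera axes: x right, y down, z forward; pixel columns grow to the right and rows downward; lengths in m; the calibration is good to about 2 mm. The wrist camera is an equidistant fisheye: a pixel r from the principal point sees the ray r / f radians off the axis. A picture is of the moment at which its call begins. There is no depth.
- hand_in(): hands the job in, once; it reports no verdict.
Trained networks look in a picture, given as the dict that the camera call returned (one of the last four; its "shot" number tells which), for a name from the list of things; names that differ only in an ending like _2 or _b are one class to them, and where a whole thing is asked for, a point or a joint stands for the part that bears it (a point fixed in the world has none). Each returns a list of dicts, best first, with "conf" (0 to 1); they miss things now and then, are a little off and sometimes report something else, mostly with a low value. They report only what shows in the picture. A call takes as long as a camera call. They do not tell look-alikes from the thing itself.
- masks_of(picture, name): "mask" (384x512 bool, what is visible of it) and "box" ([left, top, right, bottom] in pixels, round what is visible of it).
The state is a dict: "time": time; "q": joint angles; "qd": joint speeds; "joint_torque": joint torques, N m; "tool_pos": TCP position; "ee_rot": TCP orientation; "contact_force": force on the tool from outside, world axes, zero at the start; "wrist_torque": the same for the moment, N m; "opening": finger opening in m.
Only numpy, scipy, OpenCV 4.12 (cv2) and the standard library are available. Lean on these libraries where they do the work, as an engineer would, in place of code of your own. Each camera call takes 0.05 s, during which the arm holds its last target.

TASK

The chip basket is stuck in the strainer box beside the lathe: grip its rim, twist it anticlockwise until its yellow stripes line up with the yellow notch marks, pull it straight out, and set it down gently, upright, in the blue drip tray. Then take the mallet and use it (not your fingers) to nudge the sliding cover by its red tab over the open mouth until it is fully home against its hidden stop, and lay the mallet back flat on its rubber mat. Do not disturb the drill chuck, oil bottle or parts cup.

Things in the scene. Friction and masses are not known exactly. Their poses are not given: they have to be found in the camera images.
- strainer: Fixed green strainer box, grey top deck. 160 mm along x, 295 mm along y (y = -215 to +80 mm); origin on the bench under the centre of its mouth. Deck top 90 mm above the bench; guide rails, 10 mm wide and 8 mm above the deck, run along y at x = -74 and +74 mm. Inside, the basket stands 12 mm above the bench. The sliding cover parks on the deck at the -y end.
- mouth (a point): Centre of the mouth, at deck top (90 mm up), axes as the strainer box. A 101 mm round hole in the 10 mm thick deck with two notches, 29 mm wide, out to 62 mm radius, at the box's +x and -x, marked by yellow bars on the rails. Two sprung rubber pads below press on the basket, so turning or pulling it meets 5 to 10 N of drag.
- basket: Loose round steel basket, 0.25 to 0.5 kg, 96 mm outside diameter, 128 mm high, wall 8 mm thick, open top; origin at the centre of its underside. Two lugs, 14 mm wide, reach 58.5 mm radius at its +x and -x, 50 to 60 mm above the underside. They start caught under the deck (lifting is blocked after 8 mm). Yellow stripes on the rim at +x and -x mark them.
- basket_rim (a point): Centre of the rim circle, 128 mm above the underside; seated, 50 mm above the deck. Axes as the basket. It starts 0.55 to 0.95 rad clockwise (from above) of where its yaw equals the strainer box's: turn it anticlockwise to there, within 0.1 rad, and the lugs pass the notches. Inner stops end the turn about 0.1 rad beyond.
- cover (a joint): Travel in m of the sliding cover along the strainer box's +y: 0 fully open (parked), 0.136 fully home against a hidden stop with the mouth covered; starts at 0 to 0.012. It stays where it is left; moving it takes about 4 N plus 15 N per m/s. The basket must be out before it can pass.
- cover_tab (a point): Centre of the back face (looking to the box's -y) of the cover's upright red tab: 100 mm wide along the box's x, 12 mm thick, 92 to 138 mm above the bench; this point is 118 mm up. The rest of the cover is an aluminium plate 134 by 132 mm, 5 mm thick, on the deck on the +y side of it. Push here towards the box's +y.
- tray: Fixed blue plastic drip tray, 180 x 180 mm outside, 28 mm high, 5 mm walls and floor; origin at the centre of its underside.
- mat: Fixed black rubber mat, 200 mm (x) by 140 mm (y), 5 mm thick, where the mallet lies; origin at the centre of its underside. Mat and tray may stand on either side of the strainer box.
- mallet: Loose soft-faced mallet, 0.4 kg, lying flat; origin at the underside of the head, under its centre. Orange head 40 mm (x) by 100 mm (y) by 36 mm high, black striking faces at y = -50 and +50 mm. Wooden handle towards -x, x = -20 to -130 mm, 22 mm wide (y), 4 to 32 mm above the underside, then an end cap 28 mm wide to x = -157 mm. Balances near x = -30 mm.
- chuck: Bystander: steel drill chuck standing nose up, 60 mm diameter, 78 mm high; origin at its underside.
- oiler: Bystander: yellow oil bottle with a red cap, 56 mm diameter, 130 mm high; origin at its underside.
- partscup: Bystander: red parts cup, 80 mm rim diameter, 60 mm high; origin at its underside.
Things that resemble listed ones, but are neither listed nor needed, are in the scene too. Of the things that look like the mat, take the one that is farthest to the robot's right at the start. There is more than one size of the mallet; the one meant has the size given above.

How it is judged:
On the way, in this order (a step that is already met when the one before it is completed fails the run):
1. the basket is lifted clear out of the strainer box (z of basket in the frame of strainer above 0.09 m), for 0.1 s.
2. the basket stands upright in the drip tray, let go (horizontal distance between basket and tray below 0.05 m and z of basket in the frame of tray below 0.012 m and angle between basket's own z axis and vertical below 0.1 rad and contact force between the fingers and basket below 0.1 N), for 0.2 s.
3. the mallet touches the cover (contact force between mallet and cover above 0.5 N).
4. the cover is fully home (value of joint cover above 0.133 m), for 0.2 s.
At the end, for the whole second after the job is handed in: Cover within 3 mm of its stop (joint over 0.133). Basket on the tray floor, within 50 mm of its centre, tilted under 0.1 rad, at rest. Mallet flat on the mat (tilt under 0.15 rad, underside under 12 mm above the bench), head centre over the mat (100 mm in x, 70 mm in y), at rest (value of joint cover above 0.133 m and horizontal distance between basket and tray below 0.05 m and z of basket in the frame of tray below 0.012 m and angle between basket's own z axis and vertical below 0.1 rad and linear speed of each of basket, mallet below 0.02 m/s and z of mallet in the frame of mat below 0.012 m and angle between mallet's own z axis and vertical below 0.15 rad and x of mallet in the frame of mat between -0.1 and 0.1 m and y of mallet in the frame of mat between -0.07 and 0.07 m); the robot touches nothing.
It fails at once if a bystander (chuck, oil bottle, parts cup) is moved more than 20 mm (distance of any of chuck, oiler, partscup from where it was at the start of the episode above 0.02 m).
It fails at once if the robot pushes the cover directly instead of with the mallet (contact force between any of the fingers, the arm and cover above 2 N).
It fails at once if the basket is dropped (falls freely at over 0.5 m/s, about 13 mm) or slammed into the tray ((contact force between the fingers and basket below 0.1 N and linear speed of basket above 0.5 m/s) or contact force between basket and tray above 250 N).
It also fails if it takes over 72 s, if anything falls off the work surface, if the arm or the gripper's body presses on something with over 40 N, if the wrist force passes 120 N, or if a joint passes its speed limit or range.

## Working session

There is one attempt and no reset: what is moved stays moved. The work goes in short steps, Python scripts to look and compute and a shell command to move; the robot and the scene stay as the last step left them, time stands still between calls to the robot, and variables do not carry over. Pictures are saved under pics/ and viewed, and the job is handed in when it is done.

```bash
mkdir -p pics
python3 - <<'E'
from rig import *
import cv2,pickle
s=get_state();print(s)
for n in ("scene","top","wrist"):
    c=capture(n);cv2.imwrite(f"pics/{n}0.png",c["frame"])
    pickle.dump(c,open(f"{n}0.pkl","wb"))
    print(n,c["fov_y"],c["cx"],c["cy"],c["rvec"],c["tvec"],c["shot"])
E
```

```text
{'time': 0.0, 'q': array([-1.34652011,  0.61593211, -0.01262356,  1.42484497,  0.00810961,
        1.10336123, -0.04040868]), 'qd': array([ 0.00017766, -0.00036698, -0.00063786,  0.00082374, -0.00077754,
        0.00155245, -0.000917  ]), 'joint_torque': array([-3.78425193e-04, -4.58921421e+01,  2.09117224e-01, -1.65745658e+01,
       -6.09772769e-02,  2.05000362e-02,  2.21109067e-04]), 'tool_pos': array([0.16111493, 0.62898915, 0.23949056]), 'ee_rot': array([ 0.55790091, -0.43411493,  0.55927789,  0.4330116 ]), 'contact_force': array([ 0.62884928, -0.24060119, -0.30388089]), 'wrist_torque': array([-0.03479329, -0.03555309, -0.01273276]), 'opening': 0.09332246749415953}
scene 44.70553062523484 261.16602665484135 197.09286858440728 [ 0.76054918  2.63894183 -1.03238165] [ 0.42368152 -0.19084311  1.92922806] 1
top 42.38158318711565 256.23466406663346 188.70621832468558 [ 2.16571099 -2.23036679  0.04431127] [0.12983141 0.5291782  1.82910484] 2
wrist 65.70646984690485 249.36002012728866 194.65768995072528 [-2.32437853 -1.80407969 -0.21534628] [-0.64906071 -0.02675986  0.39003199] 3
```

View pics/scene0.png

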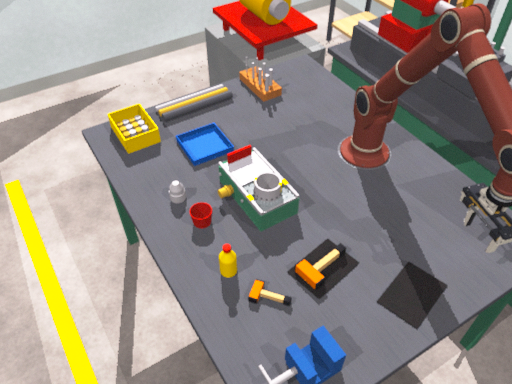

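View pics/top0.png

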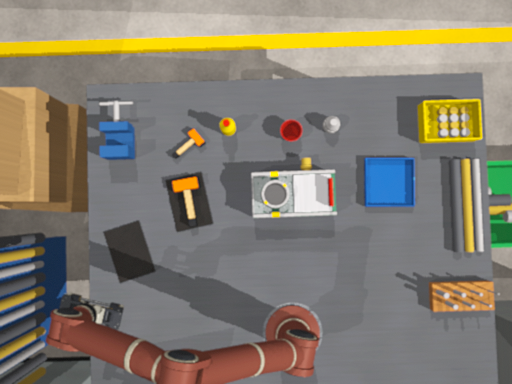

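View pics/wrist0.png

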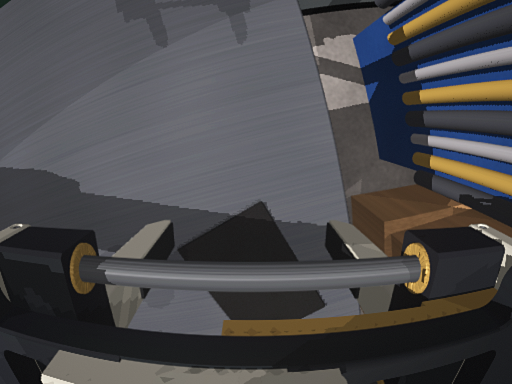

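```bash
cat > h.py <<'E'
from rig import *
import cv2,numpy as np
from scipy.spatial.transform import Rotation as R
def foc(c): return 192/np.tan(np.radians(c["fov_y"]/2))
def ray(c,u,v,fish=False):
    f=foc(c);x=(u-c["cx"])/f;y=(v-c["cy"])/f
    if fish:
        r=np.hypot(x,y);k=np.sin(r)/r if r>1e-9 else 1.;d=np.array([x*k,y*k,np.cos(r)])
    else: d=np.array([x,y,1.])
    M=cv2.Rodrigues(np.array(c["rvec"],float))[0]
    return -M.T@np.array(c["tvec"]).ravel(), M.T@d
def unp(c,u,v,z,fish=False):
    o,d=ray(c,u,v,fish);return o+d*(z-o[2])/d[2]
def proj(c,p,fish=False):
    M=cv2.Rodrigues(np.array(c["rvec"],float))[0]
    q=M@np.array(p,float)+np.array(c["tvec"]).ravel();f=foc(c)
    if fish:
        rr=np.hypot(q[0],q[1]);th=np.arctan2(rr,q[2]);k=th/max(rr,1e-9)
        return np.array([c["cx"]+f*q[0]*k,c["cy"]+f*q[1]*k])
    return np.array([c["cx"]+f*q[0]/q[2],c["cy"]+f*q[1]/q[2]])
def tool():
    s=get_state();q=s["ee_rot"];M=R.from_quat([q[1],q[2],q[3],q[0]]).as_matrix()
    return s,M
E
python3 - <<'E'
from h import *
s,M=tool();print(np.round(M,3))
c=capture("top")
for n in ["strainer","basket","cover","tray","mat","mallet","chuck","oiler","partscup"]:
    for d in masks_of(c,n)[:3]:
        v,u=np.nonzero(d["mask"]);p=unp(c,u.mean(),v.mean(),0.0)
        r=cv2.minAreaRect(np.c_[u,v].astype(np.float32))
        print(n,round(d["conf"],2),np.round(d["box"]),np.round(p[:2],3),"rect px",np.round(r[0],1),np.round(r[1],1),round(r[2],1))
f=c["frame"];cv2.imwrite("pics/box.png",cv2.resize(f[140:240,230:430],None,fx=4,fy=4,interpolation=cv2.INTER_CUBIC))
cv2.imwrite("pics/mal.png",cv2.resize(f[110:240,150:250],None,fx=4,fy=4,interpolation=cv2.INTER_CUBIC))
E
```

```text
[[-0.    -0.969  0.248]
 [-0.002  0.248  0.969]
 [-1.    -0.    -0.002]]
strainer 0.95 [250. 160. 339. 217.] [ 0.517 -0.039] rect px [293. 187.] [57.2 83.9] 87.7
basket 0.69 [261. 178. 287. 208.] [0.513 0.045] rect px [275.5 193.5] [27. 27.] 0.0
cover 0.96 [294. 172. 332. 210.] [ 0.513 -0.098] rect px [313.5 192.5] [39. 39.] 90.0
tray 0.76 [366. 156. 412. 206.] [ 0.544 -0.384] rect px [389. 182.] [48. 50.] 90.0
mat 0.79 [106. 224. 152. 284.] [0.315 0.594] rect px [129.2 250.8] [54.1 37.9] 71.6
mat 0.57 [163. 174. 213. 231.] [0.486 0.368] rect px [188.8 200.8] [54.7 39.2] 76.3
mallet 0.77 [171. 176. 202. 224.] [0.518 0.371] rect px [186. 201.] [48. 28.] 90.0
mallet 0.49 [171. 128. 205. 159.] [0.715 0.359] rect px [187. 146.] [19.8 33.9] 45.0
chuck 0.78 [324. 118. 341. 133.] [ 0.768 -0.174] rect px [330.5 124. ] [16. 15.] 90.0
oiler 0.59 [219. 117. 236. 134.] [0.772 0.214] rect px [228. 126.] [18. 14.] 90.0
partscup 0.74 [282. 120. 298. 139.] [ 0.751 -0.022] rect px [291. 130.] [20. 20.] 90.0
partscup 0.5 [294. 174. 336. 215.] [ 0.515 -0.099] rect px [313.5 192.4] [37.7 38.6] 87.7
```

View pics/box.png

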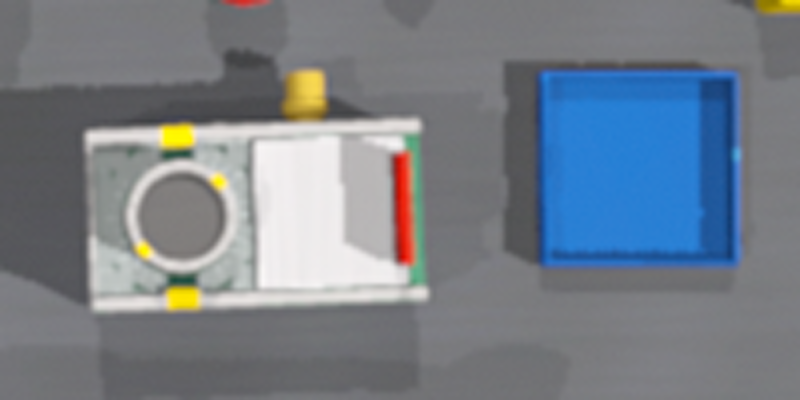

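View pics/mal.png

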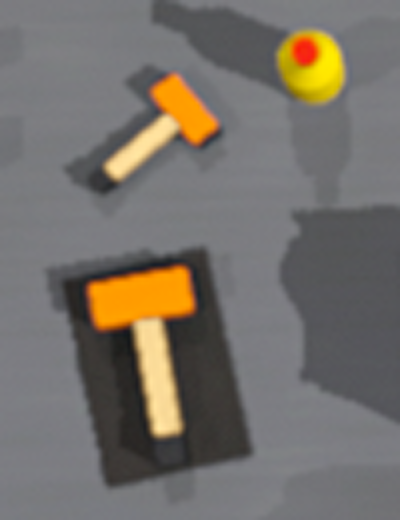

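Run:
```python
from h import *
c=capture("top")
def P(u,v,z): return unp(c,230+(u+.5)/4-.5,140+(v+.5)/4-.5,z)[:2].round(4)
print("rim",P(181,214,.14),"stripes",P(218,181,.14),P(144,250,.14))
print("bars",P(177,136,.098),P(183,298,.098))
print("tab top",P(402,152,.138),P(404,264,.138))
print("tray corners",[P(*q,.028) for q in((541,72),(737,72),(738,265),(541,265))])
def Q(u,v,z): return unp(c,150+(u+.5)/4-.5,110+(v+.5)/4-.5,z)[:2].round(4)
print("mallet head",[Q(*q,.041) for q in((88,284),(189,266),(196,312),(99,330))],"handle end",Q(168,450,.035))
print("mat",[Q(*q,.005) for q in((65,281),(207,249),(252,452),(108,486))])
print("small", [Q(*q,.03) for q in((152,95),(178,72),(217,125),(195,145))])
```

```text
rim [0.5101 0.05  ] stripes [0.5376 0.0171] [0.4799 0.0829]
bars [0.5807 0.0499] [0.4372 0.0491]
tab top [ 0.5582 -0.143 ] [ 0.4613 -0.1412]
tray corners [array([ 0.635, -0.29 ]), array([ 0.6296, -0.4706]), array([ 0.4518, -0.4638]), array([ 0.4572, -0.2831])]
mallet head [array([0.5702, 0.423 ]), array([0.584 , 0.3301]), array([0.5417, 0.3247]), array([0.5278, 0.4139])] handle end [0.4163 0.3542]
mat [array([0.576 , 0.4506]), array([0.602 , 0.3173]), array([0.4116, 0.2801]), array([0.384 , 0.4148])]
small [array([0.7442, 0.3619]), array([0.7649, 0.3373]), array([0.7146, 0.3024]), array([0.6966, 0.3232])]
```

```bash
python3 -m creep '{"xyz":[[0,-0.3,-0.26],[0,-0.6,-0.52],[0,-0.65,-0.56],[0,-0.65,-0.56],[0,-0.65,-0.56],[0,-0.65,-0.56],[0,-0.65,-0.56],[0,-0.65,-0.56]],"turn":[0,0,0,0,0,0,0,0]}' 0 30
python3 -m creep '{"xyz":[[0,-0.65,-0.56],[0,-0.65,-0.56],[0,-0.65,-0.56],[0,-0.65,-0.56],[0,-0.65,-0.56],[0,-0.65,-0.56],[0,-0.65,-0.56],[0,-0.65,-0.56]],"turn":[0,0,0,0,0,0,0,0]}'
python3 -m creep '{"xyz":[[0,-0.35,-0.33],[0,0,0],[0,0,0],[0,0,0],[0,0,0],[0,0,0],[0,0,0],[0,0,0]],"turn":[0.5,1,1,1,1,1,1,1]}'
python3 -m creep '{"xyz":[[0,0,0],[0,0,0],[0,0,0],[0,0,0]],"turn":[1,0.5,0,0]}'
python3 - <<'E'
from h import *
s,M=tool();print(s["time"],s["tool_pos"],np.round(M,3),s["q"].round(2))
c=capture("wrist");cv2.imwrite("pics/w1.png",cv2.resize(c["frame"],None,fx=1.5,fy=1.5))
o,d=ray(c,c["cx"],c["cy"],True);print(o,d)
print(proj(c,[.51,.05,.14],True))
E
```

```text
time: 1.5
tool_pos: [0.3433, 0.3682, 0.241]
ee_rot: [0.559, -0.434, 0.558, 0.434]
contact_force: [0.3, 0.2, 1.1]
opening: 0.093
time: 2.3
tool_pos: [0.5397, 0.0866, 0.241]
ee_rot: [0.559, -0.434, 0.558, 0.434]
contact_force: [0.3, 1.7, -0.9]
opening: 0.093
time: 3.1
tool_pos: [0.5516, 0.0679, 0.2408]
ee_rot: [0.682, -0.185, 0.682, 0.185]
contact_force: [0.5, 0.3, 0.1]
opening: 0.0927
time: 3.5
tool_pos: [0.5516, 0.0678, 0.2407]
ee_rot: [0.694, -0.133, 0.694, 0.133]
contact_force: [0.3, 0.0, 0.1]
opening: 0.093
3.5 [0.55158303 0.0678478  0.24073115] [[ 0.    -0.37   0.929]
 [ 0.     0.929  0.37 ]
 [-1.    -0.     0.   ]] [-0.38  0.48  0.33  1.71 -0.18  0.98  0.4 ]
[0.52615027 0.12933677 0.38476549] [ 0.08829684 -0.22130873 -0.97119829]
[197.89949951 203.32194514]
```

View pics/w1.png

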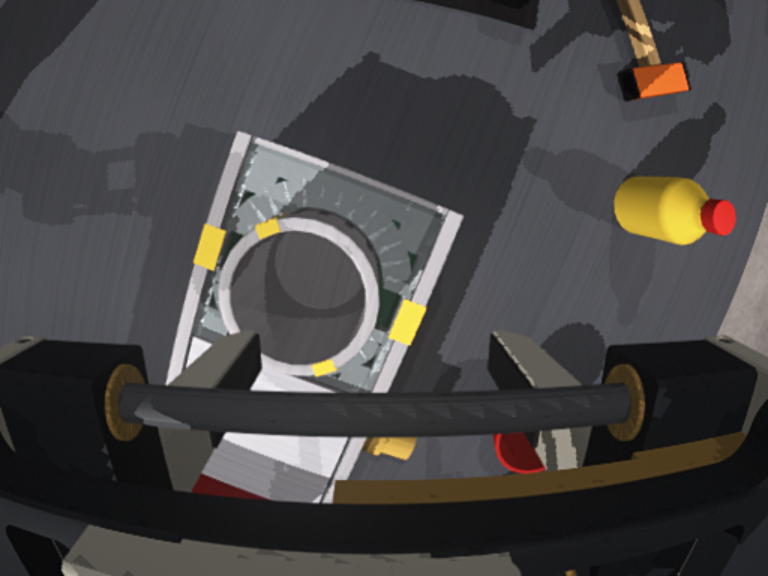

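Run:
```python
from h import *
c=capture("wrist")
U=lambda u,v,z:unp(c,(u+.5)/1.5-.5,(v+.5)/1.5-.5,z,True)[:2]
pts=np.array([U(u,v,.14) for u,v in((217,295),(382,300),(300,215),(299,377),(241,235),(360,243),(240,353),(362,352))])
A=np.c_[2*pts,np.ones(len(pts))];x=np.linalg.lstsq(A,(pts**2).sum(1),rcond=None)[0]
print("c",x[:2],"r",np.sqrt(x[2]+x[0]**2+x[1]**2))
a,b=U(407,322,.098),U(210,246,.098);print("bars",a,b,(a+b)/2,np.arctan2(*(a-b)[::-1]))
a,b=U(325,369,.14),U(267,229,.14);print("stripes",a,b,np.arctan2(*(a-b)[::-1]))
a,b=U(241,133,.098),U(462,215,.098);print("end",a,b,np.arctan2(*(b-a)[::-1]))
```

```text
c [0.50864382 0.05271971] r 0.04891976858339939
bars [0.58038828 0.05287071] [0.43674695 0.05278425] [0.50856762 0.05282748] 0.0006018865024574285
stripes [0.53845967 0.01863538] [0.47906907 0.08520293] -0.8423154698022881
end [0.4318285  0.13124801] [0.58606499 0.13297695] 0.011209188073303225
```

```bash
python3 -m creep '{"xyz":[[0.3,0.02,-0.03],[0.5,0,0],[0.5,0,0],[0.5,0,0],[0.3,0,0],[0.1,0,0],[0,0,0],[0,0,0]],"turn":[0,0,0,0,0,0,0,0]}' 0 60
python3 - <<'E'
from h import *
c=capture("scene");f=c["frame"]
cv2.imwrite("pics/s1.png",cv2.resize(f[100:260,190:400],None,fx=3.5,fy=3.5,interpolation=cv2.INTER_CUBIC))
E
```

```text
time: 4.4
tool_pos: [0.5505, 0.0681, 0.1315]
ee_rot: [0.695, -0.133, 0.694, 0.133]
contact_force: [-0.1, -0.4, -0.2]
opening: 0.0927
```

View pics/s1.png

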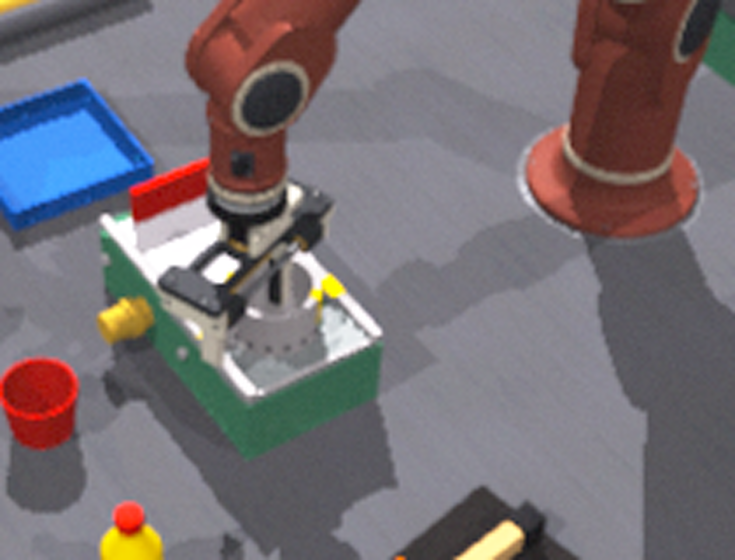

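```bash
python3 -m creep '{"xyz":[[0,0,0],[0,0,0],[0,0,0],[0,0,0],[0,0,0],[0,0,0],[0,0,0]],"turn":[0,0,0,0,0,0,0]}' 1 55
```

```text
time: 5.15
tool_pos: [0.5498, 0.0681, 0.1306]
ee_rot: [0.694, -0.133, 0.695, 0.133]
contact_force: [-0.4, 0.1, -0.8]
opening: 0.0415
```

```bash
python3 -m creep '{"xyz":[[0,0,0],[0,0,0],[0,0,0],[0,0,0],[0,0,0],[0,0,0],[0,0,0]],"turn":[0,0,0,0,0,0,0]}' 1 55
```

```text
time: 5.85
tool_pos: [0.5497, 0.0683, 0.1306]
ee_rot: [0.695, -0.132, 0.695, 0.133]
contact_force: [-0.1, 2.5, -0.3]
opening: 0.0089
```

```bash
python3 -m creep '{"xyz":[[0,0.046,-0.001],[0,0.092,-0.005],[0,0.092,-0.005],[0,0.046,-0.001],[0,0,0]],"turn":[-0.5,-1,-1,-0.5,0]}'
python3 - <<'E'
from h import *
s,M=tool();r=s["tool_pos"][:2]-[.509,.052];print(np.hypot(*r),np.arctan2(r[1],r[0]),np.arctan2(M[1,2],M[0,2]),s["contact_force"],s["wrist_torque"],s["opening"])
E
```

```text
time: 6.35
tool_pos: [0.5424, 0.0804, 0.1306]
ee_rot: [0.665, -0.24, 0.665, 0.24]
contact_force: [-1.3, 1.4, 1.0]
opening: 0.0086
0.043790864419586704 0.7046330302036823 0.6921457560097676 [-1.34556665  1.43092628  1.01650664] [ 0.24644452  0.26404675 -0.23239952] 0.008585073870520188
```

```bash
python3 -m creep '{"xyz":[[0,0.046,-0.001],[0,0.092,-0.005],[0,0.092,-0.005],[0,0.092,-0.005],[0,0.092,-0.005],[0,0.055,-0.002],[0,0,0],[0,0,0]],"turn":[-0.5,-1,-1,-1,-1,-0.6,0,0]}'
python3 - <<'E'
from h import *
s,M=tool();r=s["tool_pos"][:2]-[.509,.052];print(np.hypot(*r),np.arctan2(r[1],r[0]),np.arctan2(M[1,2],M[0,2]),s["contact_force"],s["wrist_torque"],s["opening"])
c=capture("wrist");cv2.imwrite("pics/w2.png",cv2.resize(c["frame"],None,fx=1.5,fy=1.5))
c=capture("top");cv2.imwrite("pics/t2.png",cv2.resize(c["frame"][140:240,230:350],None,fx=5,fy=5,interpolation=cv2.INTER_CUBIC))
E
```

```text
time: 7.15
tool_pos: [0.5235, 0.0932, 0.1306]
ee_rot: [0.579, -0.406, 0.579, 0.406]
contact_force: [-0.9, 0.9, 1.3]
opening: 0.0088
0.04366492370870953 1.2331320175819518 1.223728448152463 [-0.87189162  0.86450161  1.25696693] [ 0.10013717  0.23283644 -0.1892261 ] 0.008839568234552892
```

View pics/w2.png

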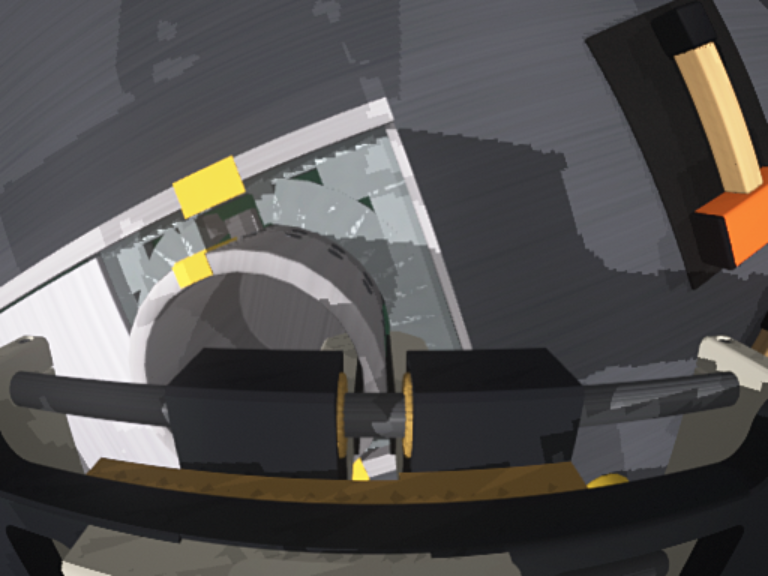

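View pics/t2.png

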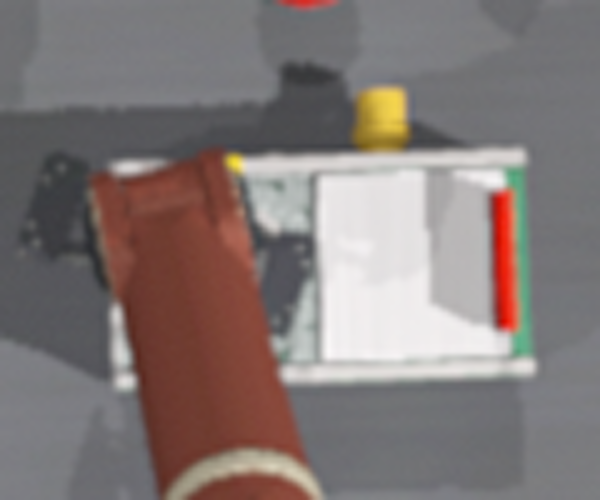

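Run:
```python
from h import *
c=capture("wrist")
U=lambda u,v,z:unp(c,(u+.5)/1.5-.5,(v+.5)/1.5-.5,z,True)[:2]
p=U(194,268,.14);b=U(209,187,.098);print(p,b)
for z,q in((.14,p),(.098,b)):
  r=q-np.array([.509,.052]);print(np.hypot(*r),np.arctan2(-r[1],-r[0]))
```

```text
[0.46422629 0.05246488] [0.43643288 0.05251983]
0.04477612150989517 -0.010382428624117068
0.07256898558330979 -0.0071633031570103685
```

```bash
python3 -m creep '{"xyz":[[-0.1,0,0],[-0.2,0,0],[-0.2,0,0],[-0.2,0,0],[-0.1,0,0],[0,0,0]],"turn":[0,0,0,0,0,0]}'
python3 - <<'E'
from h import *
s,M=tool();print(s["contact_force"],s["wrist_torque"],s["opening"])
c=capture("scene");f=c["frame"]
cv2.imwrite("pics/s2.png",cv2.resize(f[100:260,190:400],None,fx=3.5,fy=3.5,interpolation=cv2.INTER_CUBIC))
E
```

```text
time: 7.9
tool_pos: [0.5244, 0.0935, 0.1723]
ee_rot: [0.579, -0.407, 0.578, 0.407]
contact_force: [-1.2, -0.0, -3.8]
opening: 0.0086
[-1.21090963 -0.04299077 -3.82353122] [0.08562106 0.22006683 0.00202172] 0.008646331587727851
```

View pics/s2.png

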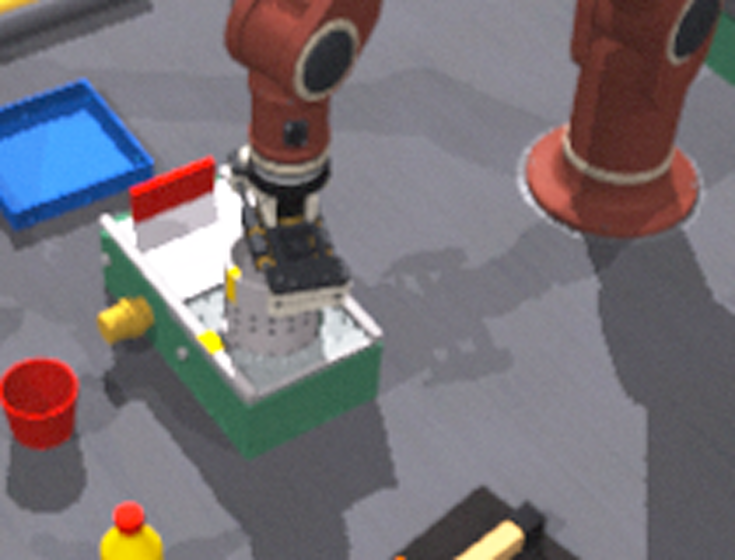

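```bash
python3 -m creep '{"xyz":[[-0.2,0,0],[-0.3,0,0],[-0.4,0,0],[-0.4,0,0],[-0.4,0,0],[-0.3,0,0],[-0.2,0,0],[0,0,0]],"turn":[0,0,0,0,0,0,0,0]}'
python3 - <<'E'
from h import *
s,M=tool();print(s["contact_force"],s["wrist_torque"],s["opening"],M.round(3))
c=capture("scene");f=c["frame"]
cv2.imwrite("pics/s3.png",cv2.resize(f[60:260,170:400],None,fx=3,fy=3,interpolation=cv2.INTER_CUBIC))
d=M@np.array([0,.0,0])
p=s["tool_pos"][:2]; cen=p-.0438*M[:2,2]; print("centre est",cen,"to tray", M.T@np.r_[np.array([.5434,-.3769])-cen,0]/.05)
E
```

```text
time: 8.75
tool_pos: [0.525, 0.0933, 0.2826]
ee_rot: [0.58, -0.407, 0.577, 0.406]
contact_force: [0.1, -0.7, -4.3]
opening: 0.009
[ 0.05940633 -0.69325188 -4.30481451] [ 0.19047905 -0.07306442  0.03091659] 0.00896472844029024 [[ 0.005 -0.941  0.338]
 [ 0.001  0.338  0.941]
 [-1.    -0.004  0.002]]
centre est [0.51015061 0.05211665] to tray [-3.49496789e-03 -3.52801817e+00 -7.84967498e+00]
```

View pics/s3.png

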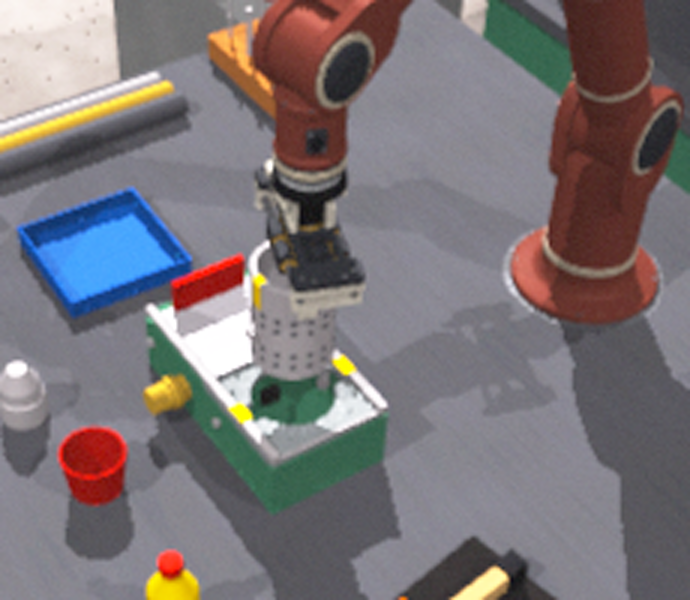

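```bash
python3 -m creep '{"xyz":[[0,-0.07,-0.15],[0,-0.15,-0.33],[0,-0.22,-0.49],[0,-0.22,-0.49],[0,-0.22,-0.49],[0,-0.22,-0.49],[0,-0.22,-0.49],[0,-0.22,-0.49]],"turn":[0,0,0,0,0,0,0,0]}'
python3 -m creep '{"xyz":[[0,-0.22,-0.49],[0,-0.22,-0.49],[0,-0.22,-0.49],[0,-0.22,-0.49],[0,-0.22,-0.49],[0,-0.22,-0.49],[0,-0.22,-0.49],[0,-0.22,-0.49]],"turn":[0,0,0,0,0,0,0,0]}'
python3 -m creep '{"xyz":[[0,-0.16,-0.36],[0,-0.07,-0.15],[0,0,0],[0,0,0]],"turn":[0,0,0,0]}'
python3 - <<'E'
from h import *
s,M=tool();print(s["contact_force"],s["opening"],s["q"].round(2),M.round(3))
p=s["tool_pos"][:2]; cen=p-.0438*M[:2,2]; print("centre est",cen)
c=capture("wrist");cv2.imwrite("pics/w3.png",cv2.resize(c["frame"],None,fx=1.5,fy=1.5))
print([proj(c,q,True).round(0)*1.5 for q in((.635,-.29,.028),(.63,-.47,.028),(.452,-.464,.028),(.457,-.283,.028))])
c=capture("scene");f=c["frame"]
cv2.imwrite("pics/s4.png",cv2.resize(f[60:260,120:350],None,fx=3,fy=3,interpolation=cv2.INTER_CUBIC))
E
```

```text
time: 9.6
tool_pos: [0.5375, -0.0956, 0.2794]
ee_rot: [0.578, -0.406, 0.579, 0.407]
contact_force: [0.4, -0.3, -5.2]
opening: 0.0085
time: 10.4
tool_pos: [0.5538, -0.3094, 0.2789]
ee_rot: [0.578, -0.406, 0.579, 0.408]
contact_force: [-0.4, 1.1, -4.5]
opening: 0.009
time: 10.8
tool_pos: [0.5571, -0.3342, 0.2799]
ee_rot: [0.578, -0.406, 0.578, 0.408]
contact_force: [1.3, -0.1, -4.7]
opening: 0.0085
[ 1.2821082  -0.12605612 -4.68928653] 0.008508727740707656 [ 0.44  0.59  0.13  1.37 -0.08  1.19  1.8 ] [[-0.001 -0.941  0.337]
 [ 0.003  0.337  0.941]
 [-1.     0.002  0.002]]
centre est [ 0.54238479 -0.37542433]
[array([445.5, 321. ]), array([268.5, 375. ]), array([202.5, 202.5]), array([390., 135.])]
```

View pics/w3.png

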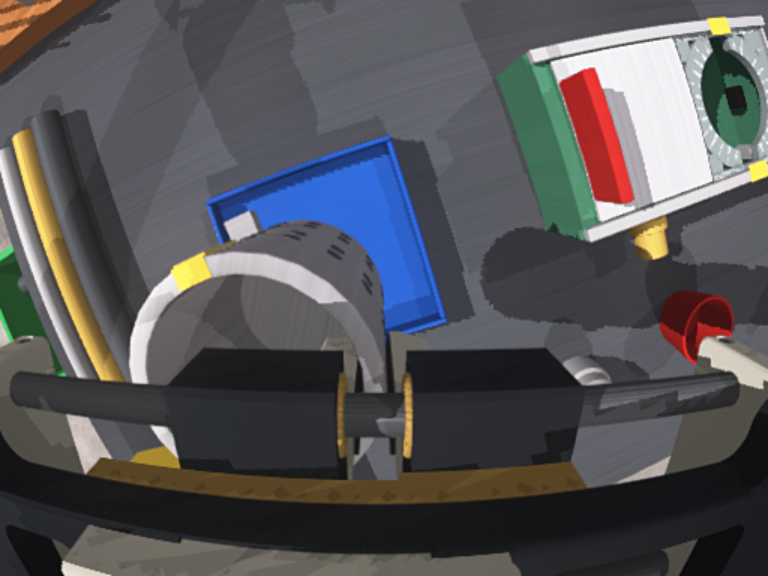

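View pics/s4.png

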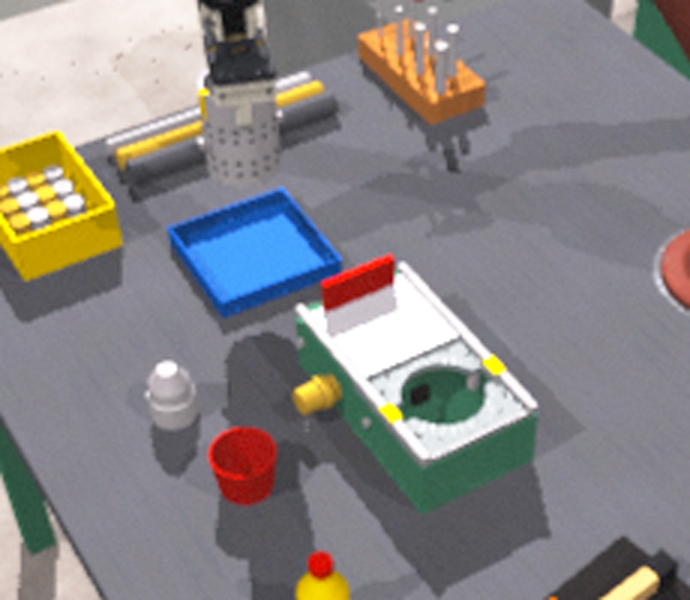

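```bash
python3 -m creep '{"xyz":[[0.2,0,0],[0.5,0,0],[0.6,0,0],[0.6,0,0],[0.5,0,0],[0.3,0,0],[0.15,0,0],[0.1,0,0]],"turn":[0,0,0,0,0,0,0,0]}'
python3 -m creep '{"xyz":[[0.03,0,0],[0.03,0,0],[0,0,0],[0,0,0]],"turn":[0,0,0,0]}'
```

```text
time: 11.7
tool_pos: [0.5572, -0.3352, 0.1325]
ee_rot: [0.578, -0.407, 0.578, 0.407]
contact_force: [1.2, -0.1, -4.6]
opening: 0.0084
time: 12.1
tool_pos: [0.5575, -0.3361, 0.1309]
ee_rot: [0.579, -0.407, 0.578, 0.406]
contact_force: [0.2, 0.1, -4.5]
opening: 0.0088
```

```bash
python3 -m creep '{"xyz":[[0.03,0,0],[0.03,0,0],[0,0,0]],"turn":[0,0,0]}'; python3 -m creep '{"xyz":[[0.03,0,0],[0.03,0,0],[0,0,0]],"turn":[0,0,0]}'
```

```text
time: 12.4
tool_pos: [0.557, -0.3357, 0.1269]
ee_rot: [0.578, -0.407, 0.578, 0.407]
contact_force: [-0.6, 0.3, -4.0]
opening: 0.0084
time: 12.7
tool_pos: [0.5572, -0.3358, 0.1242]
ee_rot: [0.578, -0.407, 0.578, 0.407]
contact_force: [0.9, -0.0, -3.3]
opening: 0.0085
```

```bash
python3 -m creep '{"xyz":[[0.02,0,0],[0.01,0,0],[0,0,0]],"turn":[0,0,0]}'
```

```text
time: 13.0
tool_pos: [0.5577, -0.3355, 0.1237]
ee_rot: [0.579, -0.407, 0.578, 0.407]
contact_force: [-0.3, 2.7, 3.3]
opening: 0.0088
```

```bash
python3 -m creep '{"xyz":[[0,0,0],[0,0,0],[0,0,0],[0,0,0],[0,0,0],[0,0,0]],"turn":[0,0,0,0,0,0]}' 0.6
python3 - <<'E'
from h import *
c=capture("scene");f=c["frame"]
cv2.imwrite("pics/s5.png",cv2.resize(f[60:260,120:350],None,fx=3,fy=3,interpolation=cv2.INTER_CUBIC))
E
```

```text
time: 13.6
tool_pos: [0.5571, -0.3359, 0.1226]
ee_rot: [0.578, -0.407, 0.578, 0.407]
contact_force: [-0.2, -0.0, 0.1]
opening: 0.0371
```

View pics/s5.png

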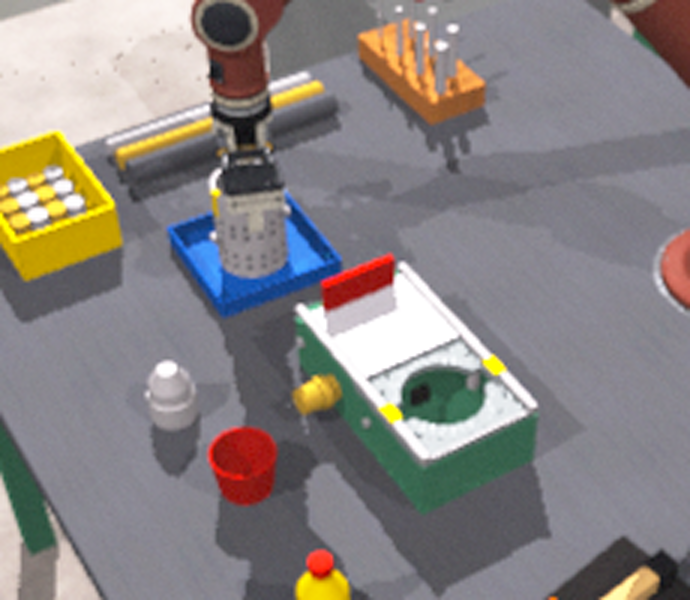

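```bash
python3 -m creep '{"xyz":[[-0.1,0,0],[-0.3,0,0],[-0.5,0,0],[-0.6,0,0],[-0.6,0,0],[-0.5,0,0],[-0.3,0,0],[-0.05,0,0]],"turn":[0,0,0,0,0,0,0,0]}' 0
python3 - <<'E'
from h import *
c=capture("top");d=masks_of(c,"basket")[0];v,u=np.nonzero(d["mask"]);print(d["conf"],d["box"])
cv2.imwrite("pics/t5.png",cv2.resize(c["frame"][140:240,330:450],None,fx=5,fy=5,interpolation=cv2.INTER_CUBIC))
c=capture("scene");f=c["frame"]
cv2.imwrite("pics/s6.png",cv2.resize(f[60:260,120:350],None,fx=3,fy=3,interpolation=cv2.INTER_CUBIC))
E
```

```text
time: 14.45
tool_pos: [0.5581, -0.3365, 0.2732]
ee_rot: [0.579, -0.409, 0.578, 0.405]
contact_force: [0.8, 0.4, -0.2]
opening: 0.0919
0.68 [374.3, 162.6, 405.7, 197.2]
```

View pics/s6.png

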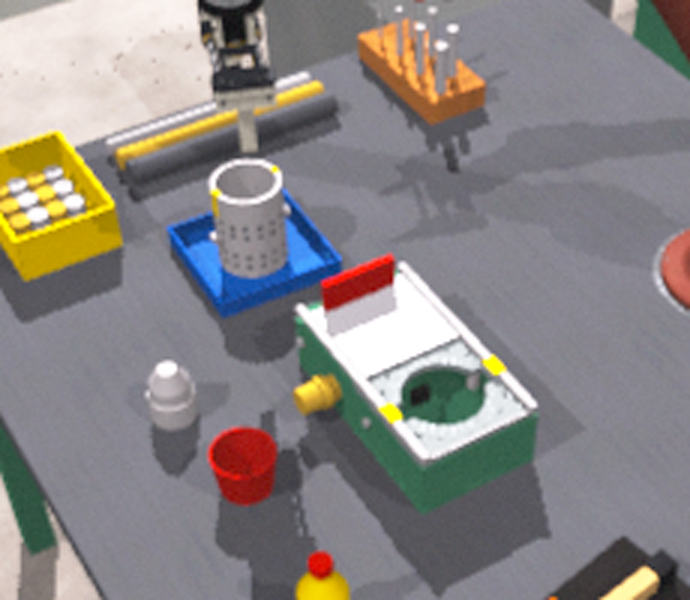

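Basket stands upright in the tray at (248,220) of the crop. Now to the mallet (large one, on the right-most mat).

```bash
python3 -m creep '{"xyz":[[0,0.11,0.26],[0,0.25,0.6],[0,0.36,0.85],[0,0.36,0.85],[0,0.36,0.85],[0,0.36,0.85],[0,0.36,0.85],[0,0.36,0.85]],"turn":[0,0,0,0,0,0,0,0]}'
python3 -m creep '{"xyz":[[0,0.36,0.85],[0,0.36,0.85],[0,0.36,0.85],[0,0.36,0.85],[0,0.36,0.85],[0,0.36,0.85],[0,0.36,0.85],[0,0.36,0.85]],"turn":[0,0,0,0,0,0,0,0]}'
python3 -m creep '{"xyz":[[0,0.1,0.2],[0,0,0],[0,0,0],[0,0,0],[0,0,0],[0,0,0],[0,0,0]],"turn":[-0.7,-1,-1,-1,-1,0,0]}'
python3 - <<'E'
from h import *
s,M=tool();print(s["tool_pos"],M.round(3),s["q"].round(2))
c=capture("wrist");cv2.imwrite("pics/w4.png",cv2.resize(c["frame"],None,fx=1.5,fy=1.5))
E
```

```text
time: 15.4
tool_pos: [0.5379, -0.0097, 0.2693]
ee_rot: [0.578, -0.406, 0.579, 0.408]
contact_force: [0.4, 0.4, -0.5]
opening: 0.0931
time: 16.2
tool_pos: [0.5169, 0.3582, 0.2691]
ee_rot: [0.577, -0.407, 0.579, 0.407]
contact_force: [1.4, 0.4, -0.2]
opening: 0.0929
time: 16.9
tool_pos: [0.5165, 0.3672, 0.2694]
ee_rot: [0.462, -0.535, 0.463, 0.535]
contact_force: [-0.7, 0.6, 0.1]
opening: 0.0926
[0.51650825 0.36723189 0.26936723] [[-0.002 -0.989 -0.145]
 [-0.001 -0.145  0.989]
 [-1.     0.002 -0.   ]] [-0.6   0.57 -0.09  1.43  0.05  1.15  1.02]
```

View pics/w4.png

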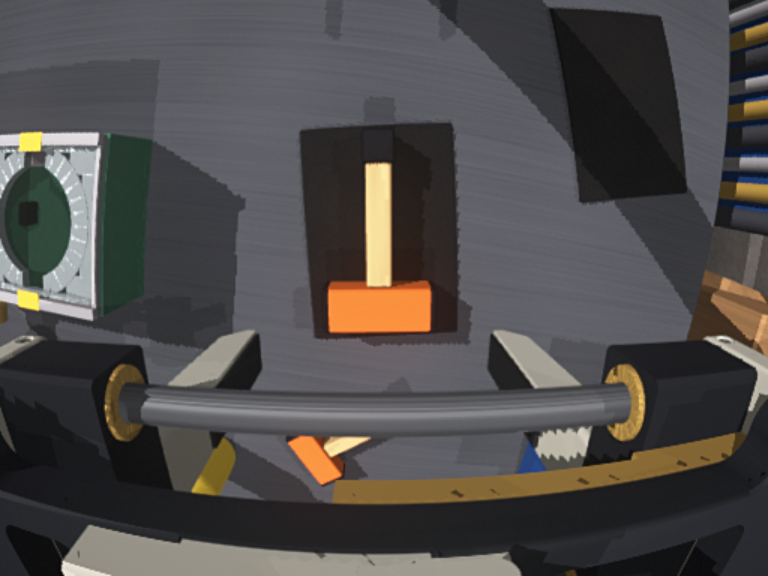

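Run:
```python
from h import *
c=capture("wrist");s,M=tool()
U=lambda u,v,z:unp(c,(u+.5)/1.5-.5,(v+.5)/1.5-.5,z,True)[:2]
j=U(378.5,286,.037);e=U(378.5,162,.037);d=(j-e);L=np.hypot(*d);print(j,e,L,np.arctan2(d[1],d[0]))
d/=L;h=j+.02*d;print("head",h)
a,b=U(329,283,.041),U(431,283,.041);print("head edge",a,b,np.hypot(*(a-b)),np.arctan2(*(b-a)[::-1])-np.pi/2)
g=h-.04*d;print("grip",g,"delta units",M.T@np.r_[g-s["tool_pos"][:2],0]/.05)
mat=[U(*q,.005) for q in((301,130),(452,123),(457,331),(316,338))];print("mat c",np.mean(mat,0),mat)
```

```text
[0.53582936 0.3743178 ] [0.43075215 0.35876647] 0.10622176090342657 0.14693246165606808
head [0.55561385 0.37724589]
head edge [0.53846787 0.33170131] [0.52571429 0.4184722 ] 0.08770314467980808 0.14593501054224145
grip [0.51604486 0.37138971] delta units [-2.61435742e-05  5.90465799e-03  8.64578596e-02]
mat c [0.49263951 0.37136027] [array([0.40870335, 0.28445604]), array([0.38203644, 0.41971624]), array([0.57643632, 0.45829235]), array([0.60338192, 0.32297647])]
```

```bash
python3 -m creep '{"xyz":[[0.3,0.1,0.086],[0.7,0,0],[0.8,0,0],[0.8,0,0],[0.8,0,0],[0.6,0,0],[0.3,0,0],[0.15,0,0]],"turn":[0,0,0,0,0,0,0,0]}' 0 60
python3 -m creep '{"xyz":[[0,0,0],[0.1,0,0],[0,0,0]],"turn":[0,0,0]}'
python3 - <<'E'
from h import *
c=capture("wrist");cv2.imwrite("pics/w5.png",cv2.resize(c["frame"],None,fx=1.5,fy=1.5))
E
```

```text
time: 17.8
tool_pos: [0.5114, 0.3703, 0.0463]
ee_rot: [0.461, -0.535, 0.463, 0.535]
contact_force: [0.7, -0.6, 0.3]
opening: 0.0931
time: 18.1
tool_pos: [0.5125, 0.3709, 0.0436]
ee_rot: [-0.463, 0.536, -0.461, -0.535]
contact_force: [-1.6, -0.2, 0.7]
opening: 0.0932
```

View pics/w5.png

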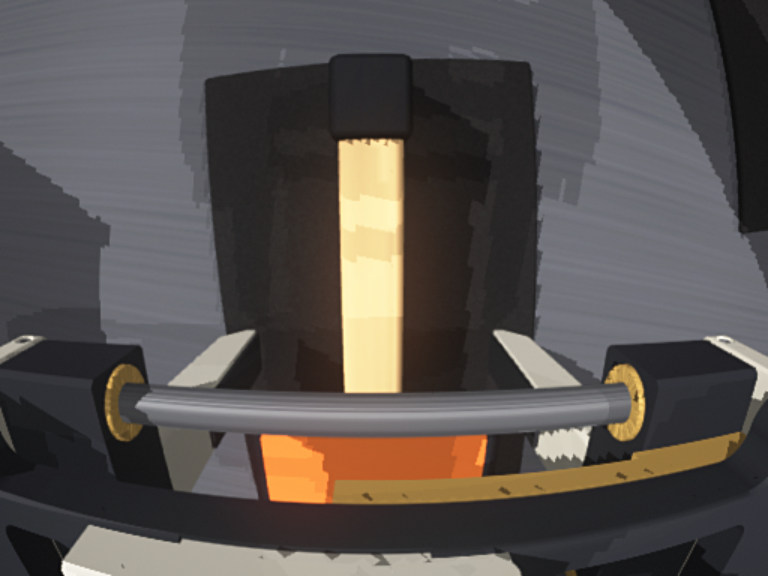

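```bash
python3 -m creep '{"xyz":[[0.08,0,0],[0.06,0,0],[0.06,0,0],[0,0,0]],"turn":[0,0,0,0]}'
```

```text
time: 18.55
tool_pos: [0.5116, 0.3703, 0.0321]
ee_rot: [0.461, -0.535, 0.462, 0.535]
contact_force: [-0.8, 0.1, -0.1]
opening: 0.0929
```

Free of contact. Close.

```bash
python3 -m creep '{"xyz":[[0,0,0],[0,0,0],[0,0,0],[0,0,0],[0,0,0],[0,0,0],[0,0,0],[0,0,0]],"turn":[0,0,0,0,0,0,0,0]}' 1 50
python3 -m creep '{"xyz":[[0,0,0],[0,0,0],[0,0,0],[0,0,0]],"turn":[0,0,0,0]}'
```

```text
time: 19.35
tool_pos: [0.5119, 0.3705, 0.0326]
ee_rot: [-0.462, 0.535, -0.462, -0.535]
contact_force: [-0.3, 0.6, -0.1]
opening: 0.0337
time: 19.75
tool_pos: [0.5119, 0.3705, 0.0326]
ee_rot: [0.462, -0.535, 0.462, 0.535]
contact_force: [0.8, -1.1, -0.4]
opening: 0.0217
```

```bash
python3 -m creep '{"xyz":[[-0.1,0,0],[-0.3,0,0],[-0.6,0,0],[-0.8,0,0],[-0.8,0,0],[-0.8,0,0],[-0.6,0,0],[-0.35,0,0]],"turn":[0,0,0,0,0,0,0.7,0.7]}'
python3 -m creep '{"xyz":[[0,0,0],[0,0,0]],"turn":[0,0]}'
python3 - <<'E'
from h import *
s,M=tool();print(s["tool_pos"],M.round(3),s["opening"])
c=capture("scene");f=c["frame"]
cv2.imwrite("pics/s7.png",cv2.resize(f[120:320,220:420],None,fx=3,fy=3,interpolation=cv2.INTER_CUBIC))
head=s["tool_pos"][:2]-.045*M[:2,1];t=np.array([.509,-.215]);print(head,M.T@np.r_[t-head,0]/.05)
c=capture("top");cv2.imwrite("pics/t7.png",cv2.resize(c["frame"][140:240,230:380],None,fx=5,fy=5,interpolation=cv2.INTER_CUBIC))
E
```

```text
time: 20.55
tool_pos: [0.5123, 0.3709, 0.2544]
ee_rot: [0.502, -0.499, 0.499, 0.499]
contact_force: [0.8, 0.5, -3.6]
opening: 0.0218
time: 20.75
tool_pos: [0.5112, 0.3701, 0.2499]
ee_rot: [0.499, -0.5, 0.5, 0.501]
contact_force: [-0.5, 0.4, -5.4]
opening: 0.0218
[0.51115086 0.37008614 0.24986088] [[-0.001 -1.    -0.002]
 [-0.001 -0.002  1.   ]
 [-1.     0.001 -0.001]] 0.021758710891992845
[0.55615072 0.37018604] [ 1.03928774e-02  9.68994182e-01 -1.17015938e+01]
```

View pics/s7.png

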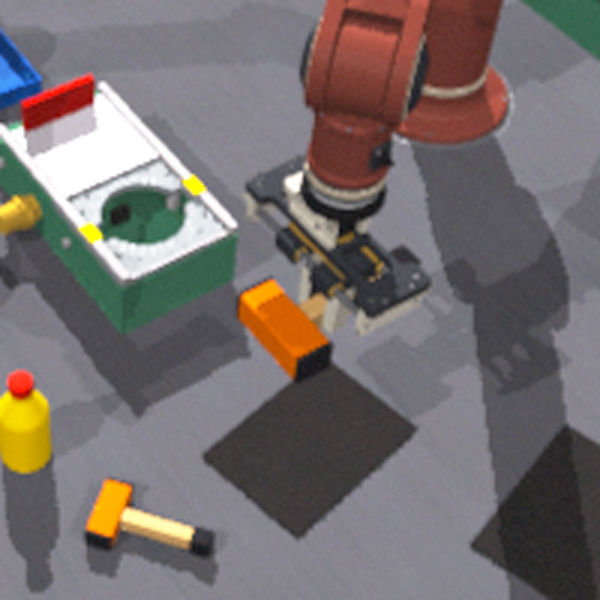

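View pics/t7.png

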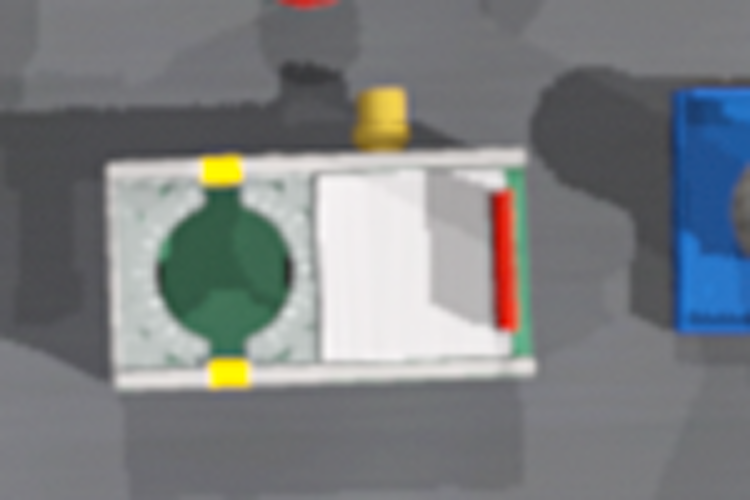

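```bash
python3 -m creep '{"xyz":[[0,0.02,-0.22],[0,0.05,-0.53],[0,0.06,-0.75],[0,0.06,-0.75],[0,0.06,-0.75],[0,0.06,-0.75],[0,0.06,-0.75],[0,0.06,-0.75]],"turn":[0,0,0,0,0,0,0,0]}'
python3 -m creep '{"xyz":[[0,0.06,-0.75],[0,0.06,-0.75],[0,0.06,-0.75],[0,0.06,-0.75],[0,0.06,-0.75],[0,0.06,-0.75],[0,0.06,-0.75],[0,0.06,-0.75]],"turn":[0,0,0,0,0,0,0,0]}'
python3 -m creep '{"xyz":[[0,0.04,-0.35],[0,0.02,-0.1],[0,0,0],[0,0,0]],"turn":[0,0,0,0]}'
python3 - <<'E'
from h import *
s,M=tool();print(s["tool_pos"],M.round(3),s["opening"],s["q"].round(2))
c=capture("wrist");cv2.imwrite("pics/w8.png",cv2.resize(c["frame"],None,fx=1.5,fy=1.5))
U=lambda u,v,z:unp(c,(u+.5)/1.5-.5,(v+.5)/1.5-.5,z,True)[:2]
print("proj tab corners",[ (proj(c,q,True)*1.5).round(0) for q in((.459,-.148,.138),(.559,-.148,.138))])
c=capture("top");cv2.imwrite("pics/t8.png",cv2.resize(c["frame"][140:240,250:400],None,fx=5,fy=5,interpolation=cv2.INTER_CUBIC))
E
```

```text
time: 21.65
tool_pos: [0.4895, 0.1053, 0.2495]
ee_rot: [0.499, -0.5, 0.501, 0.5]
contact_force: [0.5, -0.2, -3.2]
opening: 0.0216
time: 22.45
tool_pos: [0.4651, -0.194, 0.2496]
ee_rot: [0.499, -0.5, 0.5, 0.501]
contact_force: [0.4, 0.2, -3.7]
opening: 0.0217
time: 22.85
tool_pos: [0.4637, -0.2127, 0.2498]
ee_rot: [0.499, -0.5, 0.499, 0.501]
contact_force: [-0.0, 0.9, -3.6]
opening: 0.0216
[ 0.46372317 -0.21266011  0.24982825] [[-0.001 -1.    -0.003]
 [ 0.002 -0.003  1.   ]
 [-1.     0.001  0.002]] 0.021569630152965025 [ 0.35  0.39  0.05  1.81 -0.03  0.94  1.99]
proj tab corners [array([480., 291.]), array([468., 435.])]
```

View pics/w8.png

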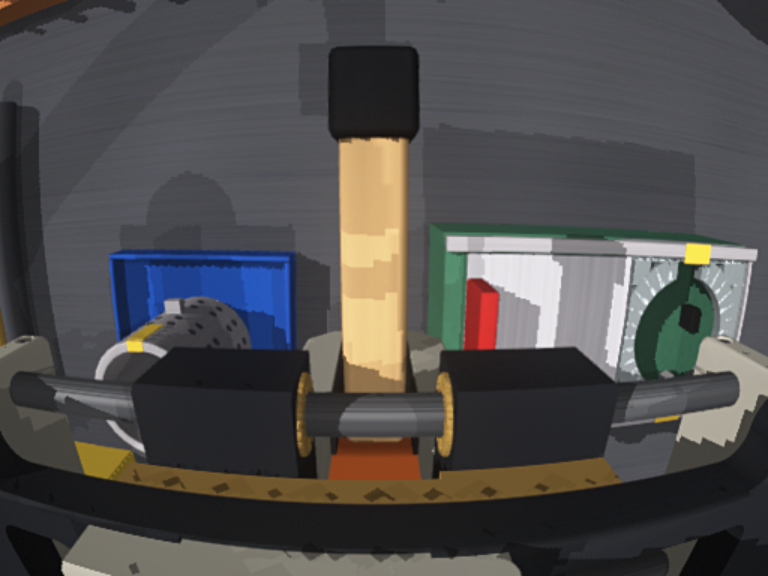

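View pics/t8.png

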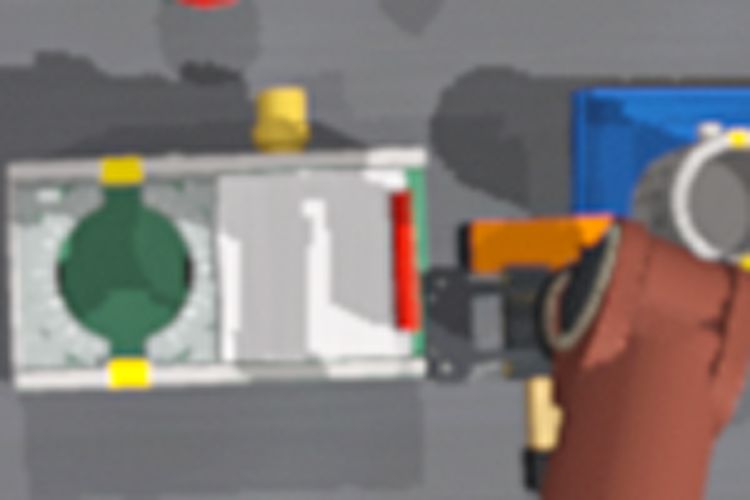

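```bash
python3 -m creep '{"xyz":[[0.2,0,0],[0.4,0,0],[0.5,0,0],[0.5,0,0],[0.4,0,0],[0.25,0,0],[0.1,0,0],[0,0,0]],"turn":[0,0,0,0,0,0,0,0]}'
python3 - <<'E'
from h import *
s,M=tool();print(s["tool_pos"],s["contact_force"])
c=capture("scene");f=c["frame"];cv2.imwrite("pics/s9.png",cv2.resize(f[80:260,150:370],None,fx=3.4,fy=3.4,interpolation=cv2.INTER_CUBIC))
c=capture("wrist");cv2.imwrite("pics/w9.png",cv2.resize(c["frame"],None,fx=1.5,fy=1.5))
E
```

```text
time: 23.75
tool_pos: [0.4635, -0.2138, 0.1318]
ee_rot: [0.499, -0.5, 0.5, 0.501]
contact_force: [-0.8, -0.6, -3.2]
opening: 0.0216
[ 0.46351615 -0.21383609  0.13183619] [-0.8415037  -0.59318188 -3.17503823]
```

View pics/s9.png

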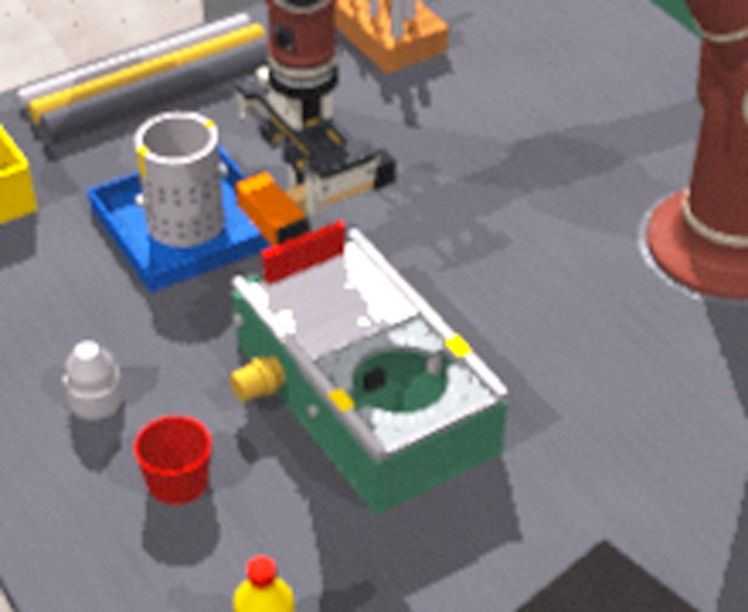

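View pics/w9.png

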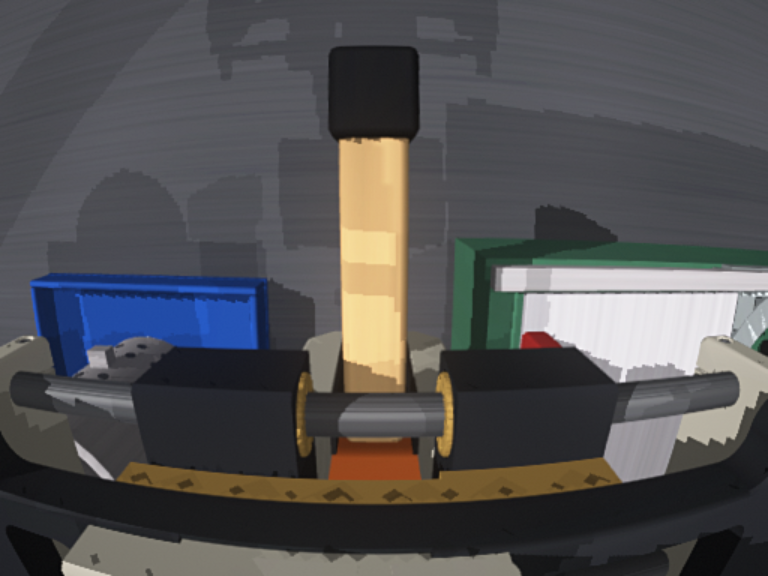

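```bash
python3 -m creep '{"xyz":[[0,0,0.1],[0,0,0.15],[0,0,0.15],[0,0,0.15],[0,0,0.15],[0,0,0.15],[0,0,0.15],[0,0,0.15]],"turn":[0,0,0,0,0,0,0,0]}'
python3 - <<'E'
from h import *
s,M=tool();print(s["tool_pos"],s["contact_force"],s["wrist_torque"],M.round(3))
c=capture("scene");f=c["frame"];cv2.imwrite("pics/s10.png",cv2.resize(f[80:260,150:370],None,fx=3.4,fy=3.4,interpolation=cv2.INTER_CUBIC))
E
```

```text
time: 24.65
tool_pos: [0.4637, -0.1586, 0.1333]
ee_rot: [0.5, -0.501, 0.501, 0.499]
contact_force: [-1.4, -5.1, -1.8]
opening: 0.0216
[ 0.46365599 -0.15856375  0.13329994] [-1.36658509 -5.11267531 -1.84743192] [-0.98939514  0.30176233 -0.11147232] [[ 0.001 -1.     0.001]
 [-0.003  0.001  1.   ]
 [-1.    -0.001 -0.003]]
```

View pics/s10.png

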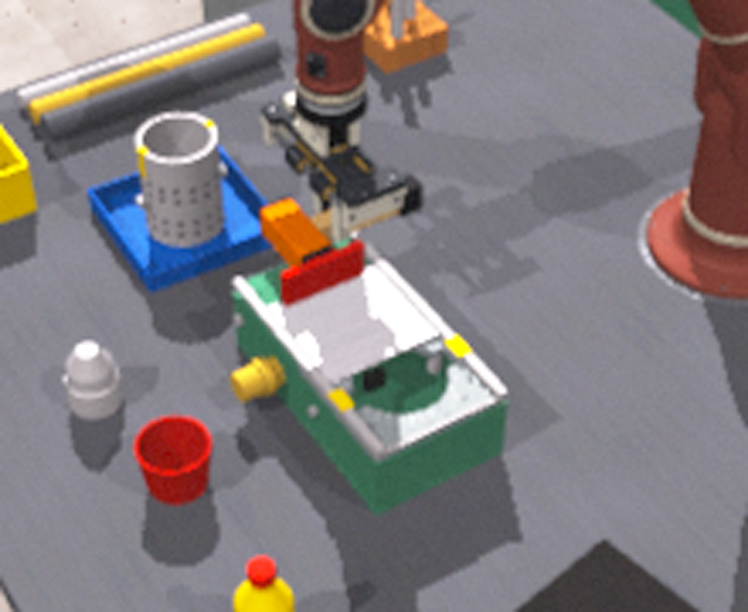

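```bash
python3 -m creep '{"xyz":[[0,0,0.15],[0,0,0.2],[0,0,0.2],[0,0,0.2],[0,0,0.2],[0,0,0.2],[0,0,0.15],[0,0,0.1]],"turn":[0,0,0,0,0,0,0,0]}'
python3 -m creep '{"xyz":[[0,0,0.08],[0,0,0.08],[0,0,0.06]],"turn":[0,0,0]}'
```

```text
time: 25.5
tool_pos: [0.4635, -0.0872, 0.133]
ee_rot: [-0.5, 0.5, -0.5, -0.5]
contact_force: [-2.1, -5.0, -1.9]
opening: 0.0217
time: 25.8
tool_pos: [0.4635, -0.0759, 0.1327]
ee_rot: [0.5, -0.5, 0.5, 0.5]
contact_force: [-1.1, -4.9, -1.4]
opening: 0.0219
```

```bash
python3 -m creep '{"xyz":[[0,0,0.06],[0,0,0.06],[0,0,0.06]],"turn":[0,0,0]}'; python3 -m creep '{"xyz":[[0,0,0.05],[0,0,0.05]],"turn":[0,0]}'
```

```text
time: 26.1
tool_pos: [0.4635, -0.0668, 0.1326]
ee_rot: [0.5, -0.5, 0.5, 0.5]
contact_force: [-1.4, -4.1, -2.6]
opening: 0.0216
time: 26.3
tool_pos: [0.4633, -0.0639, 0.1327]
ee_rot: [0.499, -0.5, 0.501, 0.499]
contact_force: [-2.2, -11.5, -1.3]
opening: 0.0217
```

```bash
python3 -m creep '{"xyz":[[0,0,0.04],[0,0,0.03],[0,0,0]],"turn":[0,0,0]}'
python3 - <<'E'
from h import *
s,M=tool();print(s["tool_pos"],s["contact_force"],s["wrist_torque"],s["opening"])
c=capture("scene");f=c["frame"];cv2.imwrite("pics/s11.png",cv2.resize(f[80:260,150:370],None,fx=3.4,fy=3.4,interpolation=cv2.INTER_CUBIC))
c=capture("wrist");cv2.imwrite("pics/w11.png",cv2.resize(c["frame"],None,fx=1.5,fy=1.5))
E
```

```text
time: 26.6
tool_pos: [0.463, -0.0637, 0.1328]
ee_rot: [0.5, -0.5, 0.503, 0.497]
contact_force: [-2.8, -13.1, -0.6]
opening: 0.0217
[ 0.46301454 -0.0636707   0.13283815] [ -2.77139572 -13.07719623  -0.60327412] [-2.82690006  0.54471637 -0.26984682] 0.021729139943801275
```

View pics/s11.png

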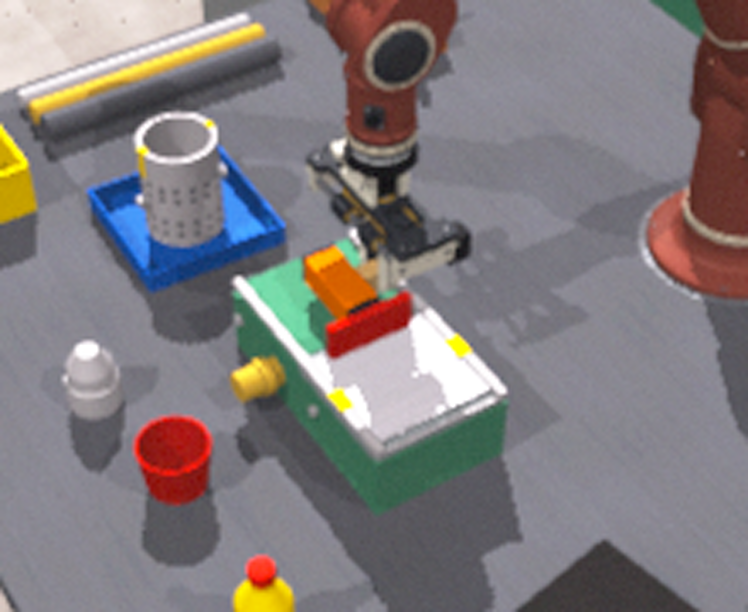

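View pics/w11.png

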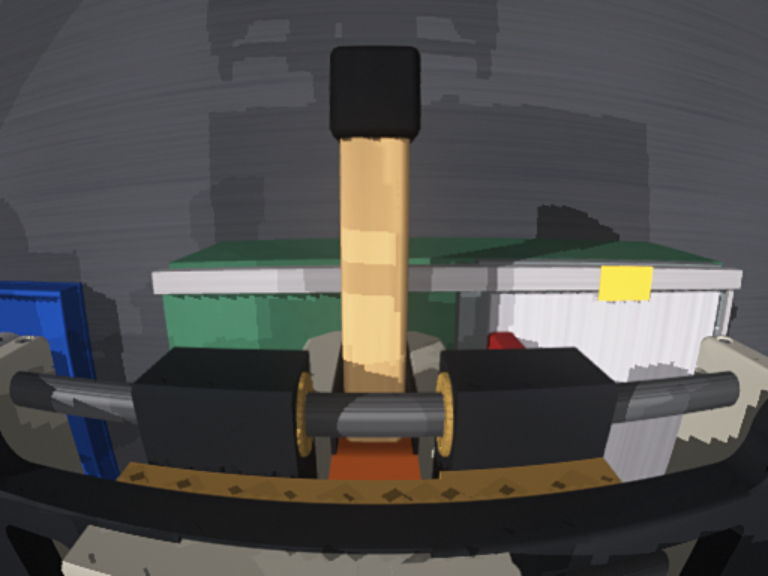

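```bash
python3 -m creep '{"xyz":[[0,0,0.05],[0,0,0.04],[0,0,0]],"turn":[0,0,0]}'
python3 - <<'E'
from h import *
c=capture("top");f=c["frame"];cv2.imwrite("pics/t12.png",cv2.resize(f[140:240,230:380],None,fx=5,fy=5,interpolation=cv2.INTER_CUBIC))
E
```

```text
time: 27.0
tool_pos: [0.4626, -0.0633, 0.133]
ee_rot: [0.5, -0.5, 0.505, 0.495]
contact_force: [-3.6, -21.3, 0.4]
opening: 0.0216
```

View pics/t12.png

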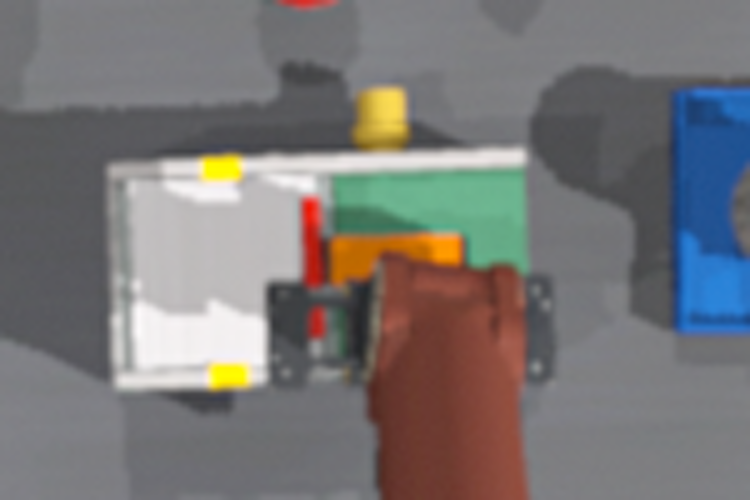

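```bash
python3 -m creep '{"xyz":[[0,0,-0.2],[0,0,-0.3],[0,0,-0.3],[0,0,-0.2],[-0.2,0,0],[-0.5,0,0],[-0.6,0,0],[-0.6,0,0]],"turn":[0,0,0,0,0,0,0,0]}'
python3 -m creep '{"xyz":[[-0.4,0,0],[-0.1,0,0],[0,0,0]],"turn":[0,0,0]}'
python3 - <<'E'
from h import *
s,M=tool();print(s["tool_pos"],s["contact_force"],M.round(3))
print(M.T@np.r_[np.array([.5119,.3705])-s["tool_pos"][:2],0]/.05)
c=capture("top");f=c["frame"];cv2.imwrite("pics/t13.png",cv2.resize(f[140:240,230:380],None,fx=5,fy=5,interpolation=cv2.INTER_CUBIC))
U=lambda u,v,z:unp(c,230+(u+.5)/5-.5,140+(v+.5)/5-.5,z)[:2]
E
```

```text
time: 27.85
tool_pos: [0.4635, -0.1019, 0.229]
ee_rot: [0.5, -0.5, 0.499, 0.501]
contact_force: [0.5, 0.1, -4.1]
opening: 0.0214
time: 28.15
tool_pos: [0.4639, -0.1027, 0.2532]
ee_rot: [-0.5, 0.501, -0.499, -0.5]
contact_force: [-0.5, -0.3, -4.9]
opening: 0.0219
[ 0.4638666  -0.10272389  0.25323894] [-0.5270634  -0.3236891  -4.85031197] [[ 0.001 -1.    -0.002]
 [ 0.001 -0.002  1.   ]
 [-1.    -0.001  0.001]]
[ 7.96184957e-03 -9.83894546e-01  9.46208811e+00]
```

View pics/t13.png

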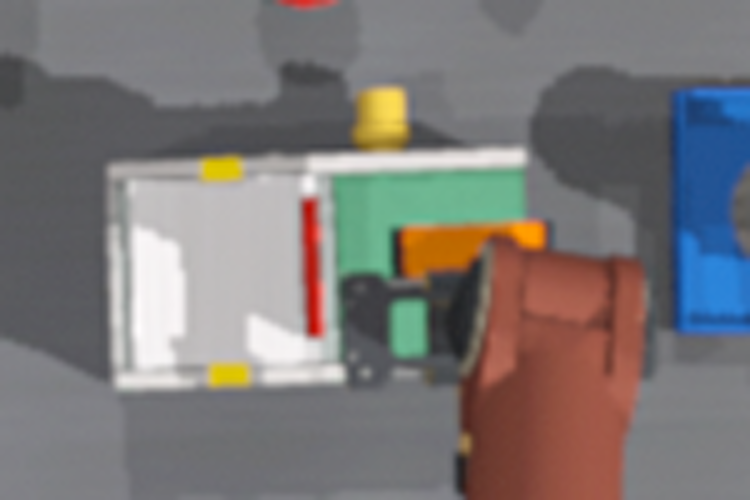

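```bash
python3 -m creep '{"xyz":[[0,-0.02,0.22],[0,-0.05,0.51],[0,-0.075,0.73],[0,-0.075,0.73],[0,-0.075,0.73],[0,-0.075,0.73],[0,-0.075,0.73],[0,-0.075,0.73]],"turn":[0,0,0,0,0,0,0,0]}'
python3 -m creep '{"xyz":[[0,-0.075,0.73],[0,-0.075,0.73],[0,-0.075,0.73],[0,-0.075,0.73],[0,-0.075,0.73],[0,-0.06,0.5],[0,-0.03,0.2],[0,0,0]],"turn":[0,0,0,0,0,0,-0.7,-0.7]}'
python3 -m creep '{"xyz":[[0,0,0],[0,0,0]],"turn":[0,0]}'
python3 - <<'E'
from h import *
s,M=tool();print(s["tool_pos"],M.round(3),s["opening"],M.T@np.r_[np.array([.5119,.3705])-s["tool_pos"][:2],0]/.05)
c=capture("wrist");cv2.imwrite("pics/w14.png",cv2.resize(c["frame"],None,fx=1.5,fy=1.5))
E
```

```text
time: 29.0
tool_pos: [0.4883, 0.154, 0.2511]
ee_rot: [0.499, -0.5, 0.501, 0.501]
contact_force: [1.1, -0.0, -3.4]
opening: 0.0218
time: 29.8
tool_pos: [0.51, 0.373, 0.2499]
ee_rot: [0.459, -0.536, 0.461, 0.539]
contact_force: [0.0, -0.6, -4.3]
opening: 0.0217
time: 30.0
tool_pos: [0.5118, 0.369, 0.2511]
ee_rot: [0.461, -0.535, 0.463, 0.535]
contact_force: [0.4, 0.4, -4.0]
opening: 0.0219
[0.51176167 0.36897786 0.25113764] [[-0.003 -0.989 -0.145]
 [-0.002 -0.145  0.989]
 [-1.     0.003 -0.001]] 0.0218577921143704 [-5.44953235e-05 -7.15995152e-03  2.97177850e-02]
```

View pics/w14.png

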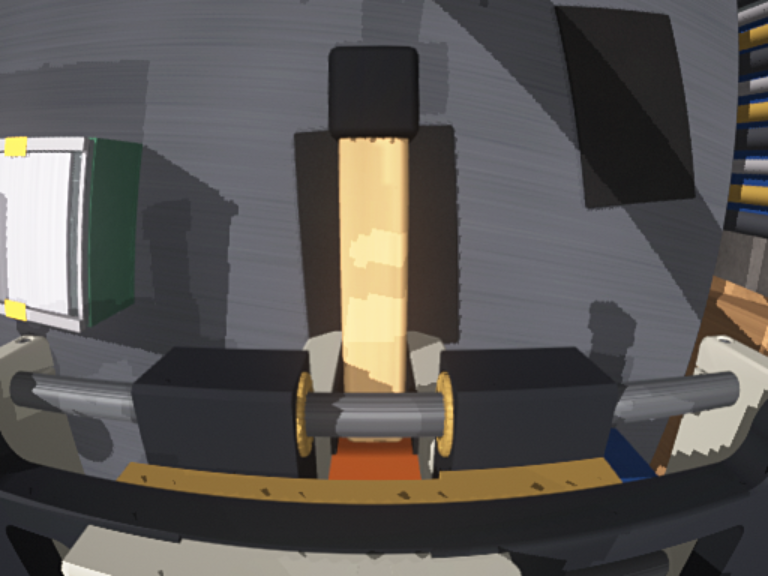

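```bash
python3 -m creep '{"xyz":[[0.2,0,0.03],[0.6,0,0],[0.8,0,0],[0.8,0,0],[0.8,0,0],[0.6,0,0],[0.3,0,0],[0.1,0,0]],"turn":[0,0,0,0,0,0,0,0]}'
python3 -m creep '{"xyz":[[0.03,0,0],[0.03,0,0],[0,0,0]],"turn":[0,0,0]}'
```

```text
time: 30.85
tool_pos: [0.5116, 0.3698, 0.0407]
ee_rot: [0.461, -0.535, 0.463, 0.536]
contact_force: [-0.0, -0.0, -2.9]
opening: 0.0217
time: 31.15
tool_pos: [0.5133, 0.3712, 0.0412]
ee_rot: [-0.463, 0.536, -0.461, -0.535]
contact_force: [0.7, 0.1, -4.0]
opening: 0.0217
```

```bash
python3 -m creep '{"xyz":[[0.03,0,0],[0.03,0,0],[0,0,0]],"turn":[0,0,0]}'
python3 -m creep '{"xyz":[[0.02,0,0],[0.02,0,0],[0,0,0]],"turn":[0,0,0]}'
```

```text
time: 31.45
tool_pos: [0.5124, 0.3705, 0.0368]
ee_rot: [-0.462, 0.535, -0.462, -0.535]
contact_force: [0.5, -0.3, -4.2]
opening: 0.0216
time: 31.75
tool_pos: [0.5123, 0.3704, 0.0344]
ee_rot: [0.462, -0.535, 0.462, 0.535]
contact_force: [1.0, 0.0, -3.7]
opening: 0.0216
```

```bash
python3 -m creep '{"xyz":[[0.02,0,0],[0.01,0,0],[0,0,0]],"turn":[0,0,0]}'
python3 -m creep '{"xyz":[[0.01,0,0],[0,0,0]],"turn":[0,0]}'
```

```text
time: 32.05
tool_pos: [0.5123, 0.3705, 0.033]
ee_rot: [0.462, -0.535, 0.462, 0.535]
contact_force: [-0.3, 0.1, -3.5]
opening: 0.0215
time: 32.25
tool_pos: [0.5125, 0.3705, 0.0327]
ee_rot: [-0.462, 0.535, -0.462, -0.535]
contact_force: [-0.1, 0.4, -4.0]
opening: 0.0213
```

```bash
python3 -m creep '{"xyz":[[0.02,0,0],[0.01,0,0],[0,0,0]],"turn":[0,0,0]}'
python3 -m creep '{"xyz":[[0.02,0,0],[0,0,0]],"turn":[0,0]}'
```

```text
time: 32.55
tool_pos: [0.5125, 0.3706, 0.0326]
ee_rot: [-0.462, 0.535, -0.462, -0.535]
contact_force: [-2.6, -1.0, 5.7]
opening: 0.0215
time: 32.75
tool_pos: [0.5125, 0.3706, 0.0326]
ee_rot: [-0.462, 0.535, -0.462, -0.535]
contact_force: [-3.3, -2.0, 10.3]
opening: 0.0217
```

Seated on the mat (force +10 N). Release, then rise.

```bash
python3 -m creep '{"xyz":[[-0.02,0,0],[0,0,0],[0,0,0],[0,0,0],[0,0,0],[0,0,0],[0,0,0],[0,0,0]],"turn":[0,0,0,0,0,0,0,0]}' 0
python3 -m creep '{"xyz":[[0,0,0],[-0.1,0,0],[-0.3,0,0],[-0.5,0,0],[-0.8,0,0],[-0.8,0,0],[-0.8,0,0],[-0.6,0,0]],"turn":[0,0,0,0,0,0,0,0]}'
python3 -m creep '{"xyz":[[-0.3,0,0],[0,-0,-0.3],[0,0,-0.6],[0,0,-0.6],[0,0,-0.3],[0,0,0]],"turn":[0,0,0,0,0,0]}'
python3 - <<'E'
from h import *
s,M=tool();print(s["tool_pos"],s["opening"],s["contact_force"])
for n in ("scene","top","wrist"):
    c=capture(n);cv2.imwrite(f"pics/{n}F.png",cv2.resize(c["frame"],None,fx=1.5,fy=1.5))
E
```

```text
time: 33.55
tool_pos: [0.5124, 0.3705, 0.031]
ee_rot: [0.462, -0.535, 0.462, 0.535]
contact_force: [0.8, -0.6, -0.9]
opening: 0.0811
time: 34.35
tool_pos: [0.513, 0.371, 0.2307]
ee_rot: [-0.464, 0.536, -0.46, -0.535]
contact_force: [0.1, 0.8, -0.3]
opening: 0.0927
time: 34.95
tool_pos: [0.5264, 0.2775, 0.2408]
ee_rot: [-0.463, 0.535, -0.464, -0.534]
contact_force: [0.6, 0.4, 0.7]
opening: 0.0929
[0.52642713 0.27749716 0.24079914] 0.09290231870334671 [0.64434925 0.37303849 0.70064966]
```

View pics/sceneF.png

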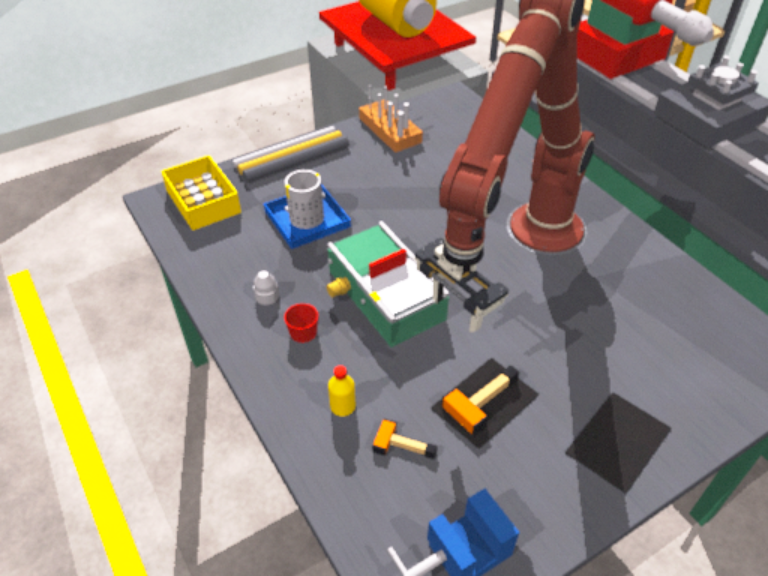

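View pics/wristF.png

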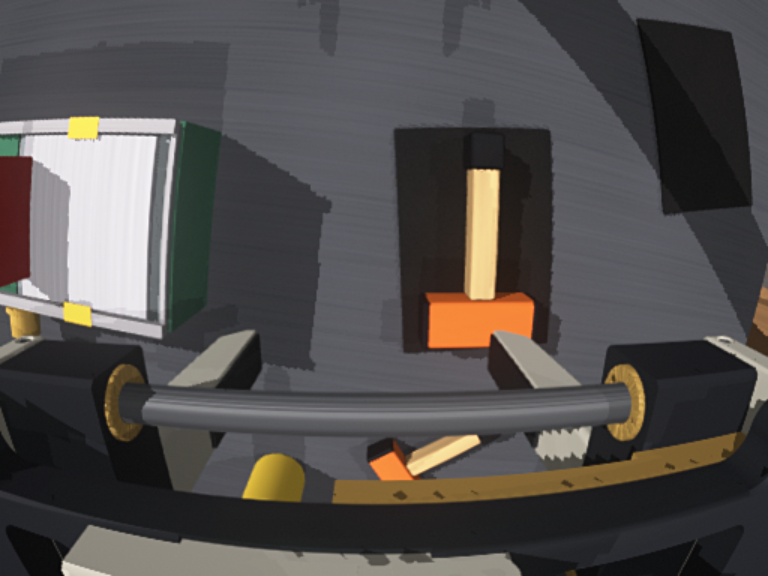

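View pics/topF.png

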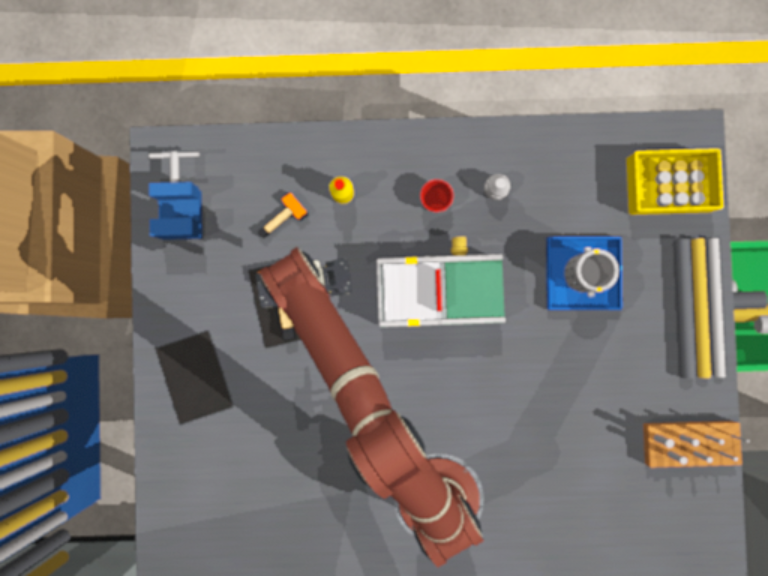

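Run:
```python
from h import *
c=capture("top");U=lambda u,v,z:unp(c,(u+.5)/1.5-.5,(v+.5)/1.5-.5,z)[:2].round(4)
print("basket rim",U(596.5,270,.133),"tray",np.mean([U(*q,.028) for q in((548,236),(621,236),(622,310),(548,310))],0))
print("tab",U(438.5,290,.138))
c=capture("wrist");W=lambda u,v,z:unp(c,(u+.5)/1.5-.5,(v+.5)/1.5-.5,z,True)[:2].round(4)
print("plate front",W(155,240,.095),"bars y",W(83,127,.098),W(77,314,.098))
```

```text
basket rim [ 0.5439 -0.377 ] tray [ 0.543075 -0.3777  ]
tab [ 0.5082 -0.0098]
plate front [0.5145 0.1255] bars y [0.4361 0.0534] [0.581  0.0546]
```

```bash
python3 -c "
from rig import *
print(hand_in())"
```

```text
the job is handed in; nothing more can be done
None
```

The whole task is done and the job is handed in at about 35 s of the 72 s allowed; no verdict was reported.

- **Basket:** I gripped it by the rim, turned it about 0.85 rad anticlockwise until the stripes matched the notch marks, pulled it straight up, and set it in the blue tray. Its centre measures about 1 mm from the tray's centre. It stands upright and is let go.
- **Cover:** The large mallet pushed the red tab until it stopped moving, with no further travel at 21 N. The pictures show the tab moved about 0.132 m, on top of an unknown 0 to 12 mm start. That it is fully home rests on the stall, because the camera measurement alone is not fine enough to prove the last 3 mm.
- **Mallet:** It lies flat on the right-most of the two mats, at the spot where I picked it up, and the gripper is open and clear of it.
- **Bystanders:** The drill chuck, oil bottle and parts cup look unmoved in the last top and scene pictures. I did not measure them.

No check failed or disagreed.

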